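# Move three harmonica parts on to their next stations

### The arm

A 6-joint arm with a two-finger parallel gripper is mounted at the origin on the work surface. World frame = base frame: x ahead of the robot, y to its left, z up, the work surface at z = 0. Lengths are in m, angles in rad, forces in N, time in s.
With the tool pointing down it reaches from about 0.375 to 0.75 m from the base axis. Payload 9 kg.
Tool frame: the origin (TCP) lies at the very end of the fingers, on their centre line; the grasp point (between the pads) lies 19 mm behind it; z points along the fingers, y is the line along which they close (so a half turn about z gives the same grasp; the last joint's range is limited). The gripper opens to 85 mm and grips with 20 to 120 N. Pads are 22 mm wide; open, the fingers measure 114 mm over their backs; the gripper's body (76 mm by 85 mm) begins 54 mm behind the grasp point. The pads swing forward as they close: fully open they stand 13 mm farther back than shut.
Start: joints at [-1.506, 0.104, 0.097, 1.564, 0, 1.353], TCP at [0.167, -0.576, 0.231] pointing down, gripper open.
Joint ranges: [-2.99, 2.99], [-0.84, 1.86], [-1.1, 1.16], [-1.84, 2.11], [-1.51, 1.56], [-3.14, 3.14]. Speed limits (rad/s): [2.22, 2.22, 2.57, 3.14, 3.14, 3.14].

### API

Orientations are given as a rotation vector (axis times angle).
In Python, from station import bot gives the robot as it stands. The module is installed in compiled form; this text tells all that it offers.
- The arm moves only by the tool step_arm, never from a script. Its argument "plan" is a list of rows, each a list of 6 numbers: the shift along the tool's x, y, z in units of 250 mm (1.0 is 250 mm), then the turn, a rotation vector about the tool's x, y, z in units of pi rad (1.0 is pi rad). A call has 1 to 12 rows; each row shifts and turns the commanded pose from where the row before left it, along the tool's axes as they then stand; what a row does not reach is not made up. A row lasts 1/10 s, in which the tool goes at most 50 mm and 8.59 degrees, less where a joint would pass 70% of its speed; a pose out of reach is approached as far as the arm can. A call with a number of a shift or a turn outside -1 to 1 is refused whole. A call with a gripper value outside its range is refused whole. "hand" is the closure, from 0 (fully open) to 1 (shut), set as the call begins (left out, the last holds). The fingers move at their own pace and stop on an object; "grip_force" is the grip in N (left out, the last holds). Time passes only in rows, so rows that do not move let the fingers close. It gives the time, the measured TCP pose, the force, the opening and the grip force at its end, in the units of the state.
- bot.sense(): the state, without advancing time (a new reading comes with each control period).
- bot.grab_frame(name): name is "scene" or "top"; returns a dict with "color" (480x640x3 uint8, blue, green, red), "mtx" (3x3 intrinsics, pixels), "R" (3x3) and "t" (3): a world point X has camera coordinates R X + t. Camera axes: x right, y down, z forward; pixel columns grow to the right and rows downward; lengths in m; the calibration is good to about 2 mm. A picture is of the moment at which its call begins. There is no depth.
- bot.finish_job(): hands the job in; it is judged then, once.
Trained networks look in the newest picture that a camera, given by its name, has taken for a name from the list of things; names that differ only in an ending like _2 or _b are one class to them, and where a whole thing is asked for, a point or a joint stands for the part that bears it (a point fixed in the world has none). Each returns a list of dicts, best first, with "conf" (0 to 1); they miss things now and then, are a little off and sometimes report something else, mostly with a low value. They report only what shows in the picture. A call takes as long as a camera call. They do not tell look-alikes from the thing itself.
- bot.outline_of(camera, label): "pixels" (480x640 bool, what is visible of it) and "rect" ([left, top, right, bottom] in pixels, round what is visible of it).
The state is a dict: "time": time; "joint_positions": joint angles; "joint_vel": joint speeds; "joint_efforts": joint torques, N m; "tcp_pos": TCP position; "tcp_rot": TCP orientation; "force": force on the tool from outside, world axes, zero at the start; "torque": the same for the moment, N m; "gripper_width": finger opening in m; "grip_force": force on a finger pad.
Only numpy, scipy, OpenCV 4.12 (cv2) and the standard library are available. Lean on these libraries where they do the work, as an engineer would, in place of code of your own. Each camera call takes 0.05 s, during which the arm holds its last target. There are 200 camera calls.

### The job

Move the three parts of the chromatic harmonica on to their next stations: the chrome cover plate from the steel bench block to the cork buffing board, the slim plated mouthpiece from the cork board to the glass lapping plate, and the black ebony comb from the lapping plate to the steel block, each set down (not dropped) in the middle of its station, lengthwise along it and the same face up as now. Each station takes only one part and the parts must never lie on or knock against one another, so park one of them on the empty felt rest board on the way. Leave the lamp base, the shim gauge and the screw holder where they are.

Things in the scene. Friction and masses are not known exactly. Their poses are not given: they have to be found in the camera images.
- cover_plate: Loose chrome cover plate, a domed bright sheet-metal shell, open side down: 30 mm wide (its x), 112 mm long (its y) plus a thin 7 mm screw tab at each end, 11 mm high; skirts vertical for the lowest 7.5 mm, then sloping in to a 20 mm wide flat top. About 40 g. Origin: centre of its underside; z up. Starts roughly centred and lengthwise on the steel block.
- mouthpiece: Loose nickel-plated mouthpiece, a slim bright metal bar with a row of 12 round holes in its top: 13 mm wide (its x), 116 mm long (its y), 11 mm high, plus a 4 mm thick, 10 mm long screw tab at each end. About 80 g. Origin: centre of its underside; z up. Starts roughly centred and lengthwise on the cork board.
- comb: Loose black ebony comb, a flat plate with 12 channels side by side, open at one long edge, with a solid spine along the other: 30 mm wide (its x), 136 mm long (its y), 8 mm thick. About 35 g. Origin: centre of its underside; z up. Starts roughly centred and lengthwise on the glass plate.
- glass_plate: Fixed glass lapping plate, pale green glass with a brown abrasive sheet on top: 80 mm wide (its x), 180 mm long (its y), flat top 12 mm above the bench. Origin: centre of its underside, at bench height; z up.
- cork_board: Fixed buffing board, a pine board faced with cork: 80 mm wide (its x), 180 mm long (its y), flat top 20 mm above the bench. Origin: centre of its underside, at bench height; z up.
- steel_block: Fixed grey steel bench block with four small holes near one long edge: 70 mm wide (its x), 165 mm long (its y), flat top 22 mm above the bench. Origin: centre of its underside, at bench height; z up.
- rest_board: Fixed rest board, empty at the start: wood with grey felt, 80 mm wide (its x), 190 mm long (its y), felt 12 mm above the bench; a 9 mm thick strip across each end stands 6 mm above the felt, 172 mm clear between strips; long sides open. Origin: centre of its underside, at bench height; z up.
- lamp_base: Bystander: loose white ceramic lamp base with a brass twist socket, round, 66 mm across, 58 mm high, about 220 g. Origin: centre of its underside.
- screw_holder: Bystander: loose round knurled aluminium screw holder, 49 mm across, 24 mm high with small screw heads in its top, about 100 g. Origin: centre of its underside.
- shim_gauge: Bystander: loose shim gauge, a dark steel case 90 x 15 x 7 mm along its x with brass leaves fanned out to +x as far as 57 mm from the origin, about 60 g. Origin: centre of the underside of its case.
Things that resemble listed ones, but are neither listed nor needed, are in the scene too. What is shaped like the cork_board but red is not meant. There is more than one size of the mouthpiece; the job needs the larger.

How it is judged:
By the outcome, as a careful person would: the job done as asked, in the order asked, and still so for the second after the job is handed in, with the robot touching nothing.
It also fails if it takes over 88 s, if anything falls off the work surface, if the arm or the gripper's body presses on something with over 40 N, if the wrist force passes 120 N, or if a joint passes its speed limit or range.

## Working session

There is one attempt and no reset: what is moved stays moved. The work goes in short steps, Python scripts to look and compute and a tool call to move; the robot and the scene stay as the last step left them, time stands still between calls to the robot, and variables do not carry over. Pictures are saved under pics/ and viewed, at most 14 in all, crops included, and the job is handed in when it is done.

Besides the shell and the picture viewer there is one more tool, called after ">>>" by a JSON object that holds its "name" and its "arguments". step_arm: Moves the arm, as the interface text tells. Its arguments: {"type":"object","properties":{"plan":{"type":"array","items":{"type":"array","items":{"type":"number"}}},"hand":{"type":"number"},"grip_force":{"type":"number"}},"required":["plan"]}

```bash
mkdir -p pics; python3 - <<'E'
from station import bot
import cv2
s=bot.sense()
print({k:(v if not hasattr(v,'round') else v) for k,v in s.items()})
for c in("scene","top"):
    f=bot.grab_frame(c);cv2.imwrite(f"pics/{c}0.png",f["color"])
    print(c,f["mtx"],f["R"],f["t"])
E
```

```text
{'time': 0.0, 'joint_positions': array([-1.50571080e+00,  1.04712656e-01,  9.65037024e-02,  1.56386834e+00,
       -4.34136262e-06,  1.35308325e+00]), 'joint_vel': array([ 2.24780644e-03, -9.91861667e-05, -1.92040554e-03,  1.10852139e-03,
        8.54520405e-04,  1.73449092e-03]), 'joint_efforts': array([-8.82274162e-04, -5.56933701e+01,  5.03647041e+01,  1.68963888e-02,
       -3.53536507e-04,  1.38140840e-05]), 'tcp_pos': array([ 0.1674064 , -0.57585346,  0.23053344]), 'tcp_rot': array([-3.10897399e+00, -4.42560175e-01, -1.46545790e-04]), 'force': array([-0.68587253, -0.80755982, -1.08565378]), 'torque': array([-0.05223143, -0.00193882,  0.0154661 ]), 'grip_force': 0.0, 'gripper_width': 0.08527734720287883}
scene [[456.82796381   0.         316.6043034 ]
 [  0.         456.82796381 242.92957121]
 [  0.           0.           1.        ]] [[-0.66575227  0.74615655 -0.00493106]
 [ 0.5297076   0.4679524  -0.70741106]
 [-0.52553189 -0.47357254 -0.70678517]] [ 0.31014547 -0.21006961  1.30626773]
top [[572.12427671   0.         303.52761418]
 [  0.         572.12427671 247.80735437]
 [  0.           0.           1.        ]] [[-0.00104195 -0.99958806  0.02868135]
 [-0.99096588 -0.00281436 -0.13408471]
 [ 0.1341102  -0.02856195 -0.99055473]] [-0.0174901   0.48492156  1.15559635]
```

View pics/top0.png

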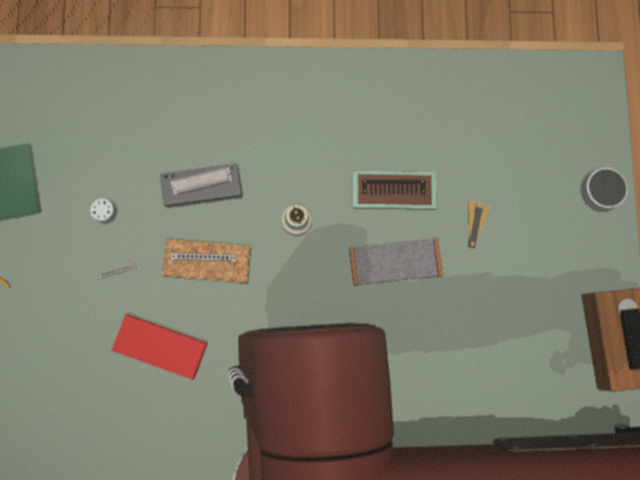

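View pics/scene0.png

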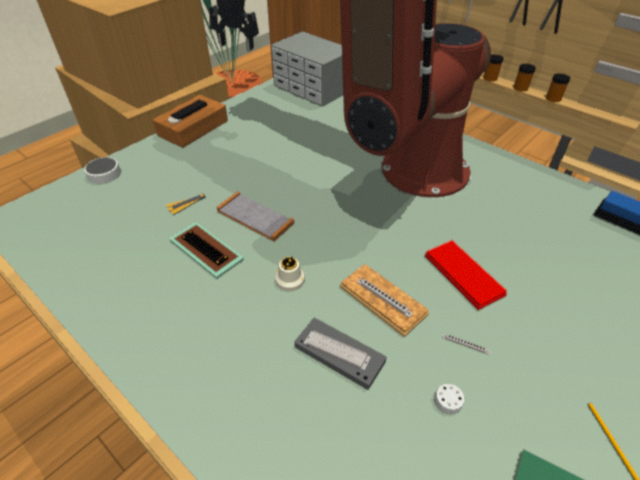

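The top view shows these things:
- Steel block with the cover plate, about (200,183)
- Cork board with the large mouthpiece, (205,259)
- Glass plate with the comb, (393,187)
- Empty felt rest board, (396,261)
- Lamp base (296,218), shim gauge (477,225) and screw holder (102,210)
- Look-alikes: a small mouthpiece lying on the bench (118,271) and a red board (160,346)

The mouthpiece on the cork board is the one the job needs: it is longer and sits on its station.

```bash
cat > h.py <<'E'
from station import bot
import cv2, numpy as np
from scipy.optimize import least_squares
# label: (w,l,h,extra tab, z0)
D=dict(cover_plate=(.030,.112,.011,.007,.022,.010),mouthpiece=(.013,.116,.011,.010,.020,.010),comb=(.030,.136,.008,0,.012,0),
 glass_plate=(.08,.18,.012,0,0,0),cork_board=(.08,.18,.020,0,0,0),steel_block=(.07,.165,.022,0,0,0),rest_board=(.08,.19,.016,0,0,0))
def corners(n,p,z0):
    w,l,h,t,_,tw=D[n]
    P=[(a*w/2,b*l/2,c*h) for a in(-1,1) for b in(-1,1) for c in(0,1)]
    if n=='cover_plate':
        P=[(a*(.01 if c else .015),b*l/2,(0,.0075,.011)[k]) for a in(-1,1) for b in(-1,1) for k,c in((0,0),(1,0),(2,1))]
    if t: P+=[(a*tw/2,b*(l/2+t),c*.003) for a in(-1,1) for b in(-1,1) for c in(0,1)]
    P=np.array(P);c,s=np.cos(p[2]),np.sin(p[2])
    return np.c_[p[0]+c*P[:,0]-s*P[:,1],p[1]+s*P[:,0]+c*P[:,1],z0+P[:,2]]
def proj(f,X):
    q=(f["R"]@X.T).T+f["t"];q=q@f["mtx"].T;return q[:,:2]/q[:,2:]
def back(f,uv,z):
    d=np.linalg.inv(f["mtx"])@[uv[0],uv[1],1];d=f["R"].T@d;o=-f["R"].T@f["t"]
    return o+d*(z-o[2])/d[2]
def mom(pts):
    h=cv2.convexHull(np.float32(pts));m=cv2.moments(h);a=m['m00']
    C=np.array([[m['mu20'],m['mu11']],[m['mu11'],m['mu02']]])/a
    e,v=np.linalg.eigh(C);L=v[:,1]
    return np.array([m['m10']/a,m['m01']/a]),L,np.sqrt(12*e[::-1]),a
def masks(n,cams=("top","scene"),near=None):
    out=[]
    for c in cams:
        f=bot.grab_frame(c)
        for o in bot.outline_of(c,n):
            m=np.uint8(o["pixels"]);
            if m.sum()<20: continue
            uv=np.argwhere(m)[:,::-1]
            out.append((c,f,o["conf"],uv))
    return out
def near_of(n,u,z):return np.linalg.norm
def locate(n,near,z0=None,cams=("top","scene"),verb=True):
    z0=D[n][4] if z0 is None else z0
    near=np.array(near);obs=[]
    for c,f,cf,uv in masks(n,cams):
        ct,L,sz,a=mom(uv)
        w=back(f,ct,z0+D[n][2]/2)
        if verb: print(n,c,round(float(cf),2),ct.round(1),w[:2].round(3),sz.round(1))
        if np.linalg.norm(w[:2]-near)<.06: obs.append((c,f,ct,L,sz))
    res={}
    def fit(ob):
        def r(p):
            o=[]
            for c,f,ct,L,sz in ob:
                c2,L2,s2,_=mom(proj(f,corners(n,p,z0)))
                o+=list(c2-ct)+[(L[0]*L2[1]-L[1]*L2[0])*sz[0]/2]
            return o
        b=None
        for y in(0,):
            s=least_squares(r,[*near,y],x_scale=[.01,.01,.1],diff_step=1e-4)
            if b is None or s.cost<b.cost:b=s
        return b
    for ob in [[o] for o in obs]+([obs] if len(obs)>1 else []):
        b=fit(ob);print('  fit',n,'+'.join(o[0] for o in ob),b.x[:2].round(4),np.degrees(b.x[2]).round(2),'cost',round(b.cost,2),
           'model',[mom(proj(o[1],corners(n,b.x,z0)))[2].round(1).tolist() for o in ob])
    return b.x
E
python3 - <<'E'
from h import *
f=bot.grab_frame("top")
N=dict(cover_plate=(200,183,.03),mouthpiece=(204,258,.03),comb=(393,187,.02),glass_plate=(394,190,.01),cork_board=(207,260,.02),steel_block=(201,185,.02),rest_board=(396,261,.01))
for n,(u,v,z) in N.items(): locate(n,back(f,(u,v),z)[:2])
for n,(u,v,z) in dict(lamp=(296,218,.03),shim=(477,225,.005),screw=(102,210,.02),small=(118,271,.005),red=(160,346,.02)).items(): print(n,back(f,(u,v),z).round(3))
im=f["color"]
cv2.imwrite("pics/crop.png",cv2.resize(im[150:300,80:260],None,fx=4,fy=4,interpolation=cv2.INTER_CUBIC))
E
```

```text
cover_plate top 0.81 [200.5 180.1] [0.629 0.2  ] [58.8 14.6]
cover_plate scene 0.74 [337.4 349.1] [0.632 0.201] [63.6 15.4]
  fit cover_plate top [0.6296 0.2004] 0.0 cost 25.89 model [[57.9, 14.5]]
  fit cover_plate scene [0.6309 0.1974] 0.0 cost 26.29 model [[62.1, 15.9]]
  fit cover_plate top+scene [0.6309 0.1992] 14.6 cost 0.5 model [[57.9, 14.6], [63.7, 15.8]]
mouthpiece top 0.74 [203.3 256.5] [0.467 0.191] [62.3  6.3]
mouthpiece top 0.52 [117.6 270.1] [0.439 0.366] [40.1  5. ]
mouthpiece scene 0.98 [384.6 296.6] [0.47  0.193] [57.3  7.2]
mouthpiece scene 0.62 [465.6 343. ] [0.459 0.374] [46.   5.4]
  fit mouthpiece top [0.4671 0.1912] -1.17 cost 0.0 model [[64.6, 6.7]]
  fit mouthpiece scene [0.4702 0.1896] 0.0 cost 0.37 model [[61.7, 8.0]]
  fit mouthpiece top+scene [0.4686 0.1897] 0.08 cost 1.31 model [[64.6, 6.7], [61.7, 8.0]]
comb top 0.7 [393.5 186. ] [ 0.622 -0.211] [62.8 14. ]
comb scene 0.85 [203.6 246.9] [ 0.624 -0.213] [47.  13.4]
comb scene 0.33 [448.7 398.4] [0.573 0.406] [26.5 24.9]
  fit comb top [ 0.6217 -0.211 ] -0.01 cost 0.03 model [[63.7, 14.5]]
  fit comb sce
[... 1299 characters left out ...]
t 11.49 model [[79.1, 34.4]]
  fit steel_block scene [0.6256 0.1998] 7.46 cost 0.0 model [[87.3, 38.1]]
  fit steel_block top+scene [0.6246 0.2004] 7.39 cost 0.43 model [[78.9, 34.6], [87.3, 38.1]]
rest_board top 0.85 [395.3 260.9] [ 0.461 -0.213] [90.1 37.8]
rest_board scene 0.67 [255.4 215.5] [ 0.463 -0.211] [67.3 26.8]
  fit rest_board top [ 0.4608 -0.2124] 0.0 cost 12.12 model [[90.4, 38.3]]
  fit rest_board scene [ 0.462  -0.2149] 5.87 cost 0.0 model [[68.4, 28.0]]
  fit rest_board top+scene [ 0.4614 -0.2134] 6.19 cost 0.3 model [[90.2, 38.2], [68.5, 28.0]]
lamp [ 0.548 -0.001  0.03 ]
shim [ 0.539 -0.392  0.005]
screw [0.566 0.405 0.02 ]
small [0.439 0.371 0.005]
red [0.284 0.275 0.02 ]
```

View pics/crop.png

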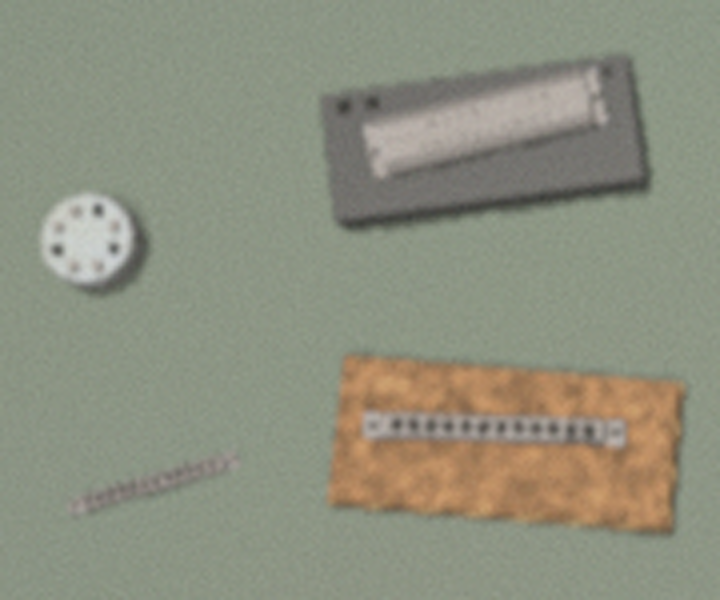

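The crop confirms it: the bar on the cork board (495,428 in the crop) is about 62 px long, and the loose one at (155,485) is only 40 px, so the cork one is the larger. I'll fix the fit's step problem and get clean poses, and add a move planner.

```bash
python3 - <<'E'
s=open('h.py').read()
a=s.index("        b=None\n");e=s.index("        return b\n")
s=s[:a]+"""        sc=np.array([.01,.01,.1]);base=np.array([*near,0])
        b=least_squares(lambda q:r(base+(q-10)*sc),[10,10,10],diff_step=1e-3)
        b.x=base+(b.x-10)*sc
"""+s[e:]
s+='''
from scipy.spatial.transform import Rotation as Ro
def goal(x,y,z,yaw,N,start=None):
    """N equal rows (tool axes, units) bringing the tool to x,y,z pointing down with tool y at yaw (deg); returns end pose"""
    if start is None:
        st=bot.sense();p=np.array(st["tcp_pos"]);R=Ro.from_rotvec(st["tcp_rot"])
    else: p,R=start
    ps=np.radians(yaw+90);T=Ro.from_matrix(np.array([[np.cos(ps),np.sin(ps),0],[np.sin(ps),-np.cos(ps),0],[0,0,-1]]))
    w=(R.inv()*T).as_rotvec()
    S=sum((R*Ro.from_rotvec(w*k/N)).as_matrix() for k in range(N))
    d=np.linalg.solve(S,np.array([x,y,z])-p)
    row=np.r_[d/.25,w/np.pi/N].round(4)
    print(N,'rows',row.tolist(),'mm/row',round(np.linalg.norm(d)*1e3,1),'deg/row',np.degrees(np.linalg.norm(w)/N).round(2))
    return np.array([x,y,z]),T
'''
open('h.py','w').write(s)
E
python3 - <<'E'
from h import *
N=dict(cover_plate=(.63,.2),mouthpiece=(.468,.19),comb=(.622,-.212),glass_plate=(.617,-.214),cork_board=(.463,.186),steel_block=(.6245,.2),rest_board=(.461,-.213))
P={n:locate(n,v,verb=False) for n,v in N.items()}
c=P['comb'];goal(c[0],c[1],.13,np.degrees(c[2]),16)
import json;json.dump({k:v.tolist() for k,v in P.items()},open('P.json','w'))
E
```

```text
fit cover_plate top [0.6294 0.1997] 14.44 cost 0.0 model [[57.9, 14.6]]
  fit cover_plate scene [0.6314 0.1988] 14.69 cost 0.0 model [[63.7, 15.8]]
  fit cover_plate top+scene [0.6305 0.1992] 14.58 cost 0.29 model [[57.9, 14.6], [63.7, 15.8]]
  fit mouthpiece top [0.4674 0.1916] -0.95 cost 0.0 model [[64.6, 6.7]]
  fit mouthpiece scene [0.4697 0.1889] -1.7 cost 0.0 model [[61.3, 8.0]]
  fit mouthpiece top+scene [0.4685 0.1902] -1.24 cost 0.78 model [[64.6, 6.7], [61.5, 8.0]]
  fit comb top [ 0.6222 -0.2097] 0.2 cost 0.0 model [[63.7, 14.5]]
  fit comb scene [ 0.6229 -0.212 ] 0.29 cost 0.0 model [[48.3, 13.1]]
  fit comb top+scene [ 0.6227 -0.2106] 0.25 cost 0.23 model [[63.6, 14.5], [48.3, 13.1]]
  fit glass_plate top [ 0.6166 -0.2137] -0.22 cost 0.0 model [[83.8, 37.4]]
  fit glass_plate top [ 0.6241 -0.2118] 0.43 cost 0.0 model [[83.7, 37.4]]
  fit glass_plate scene [ 0.618  -0.2159] -1.17 cost 0.0 model [[64.3, 32.5]]
  fit glass_plate top+top+scene [ 0.6199 -0.2132] -0.31 cost 3.82 model [[83.8, 37.4], [83.8, 37.4], [64.8, 32.5]]
  fit cork_board scene [0.4643 0.1858] -5.09 cost 0.0 model [[84.9, 36.5]]
  fit steel_block top [0.6232 0.2024] 8.65 cost 0.0 model [[78.9, 34.6]]
  fit steel_block scene [0.6252 0.1999] 6.76 cost 0.0 model [[87.3, 38.1]]
  fit steel_block top+scene [0.6244 0.2011] 7.72 cost 0.99 model [[78.9, 34.6], [87.4, 38.1]]
  fit rest_board top [ 0.4604 -0.2128] 6.19 cost 0.0 model [[90.2, 38.2]]
  fit rest_board scene [ 0.4629 -0.2155] 5.38 cost 0.0 model [[68.2, 28.1]]
  fit rest_board top+scene [ 0.4616 -0.2138] 5.99 cost 0.65 model [[90.2, 38.2], [68.4, 28.0]]
16 rows [0.1531, 0.033, 0.0253, 0.0, -0.0, -0.0257] mm/row 39.7 deg/row 4.63
```

>>> {"name": "step_arm", "arguments": {"plan": [[0.153,0.033,0.025,0,0,-0.0257],[0.153,0.033,0.025,0,0,-0.0257],[0.153,0.033,0.025,0,0,-0.0257],[0.153,0.033,0.025,0,0,-0.0257],[0.153,0.033,0.025,0,0,-0.0257],[0.153,0.033,0.025,0,0,-0.0257],[0.153,0.033,0.025,0,0,-0.0257],[0.153,0.033,0.025,0,0,-0.0257],[0.153,0.033,0.025,0,0,-0.0257],[0.153,0.033,0.025,0,0,-0.0257],[0.153,0.033,0.025,0,0,-0.0257],[0.153,0.033,0.025,0,0,-0.0257]], "hand": 0, "grip_force": 25}}

```text
time: 4.15
tcp_pos: [0.5616, -0.3528, 0.1559]
tcp_rot: [2.543, 1.844, -0.0]
force: [-0.7, 0.1, 0.1]
gripper_width: 0.0856
grip_force: 0.0
```

>>> {"name": "step_arm", "arguments": {"plan": [[0.153,0.033,0.025,0,0,-0.0257],[0.153,0.033,0.025,0,0,-0.0257],[0.153,0.033,0.025,0,0,-0.0257],[0.153,0.033,0.025,0,0,-0.0257],[0,0,0,0,0,0],[0,0,0,0,0,0]]}}

```text
time: 4.75
tcp_pos: [0.6229, -0.2104, 0.1312]
tcp_rot: [-2.216, -2.227, 0.001]
force: [0.1, -1.0, 1.5]
gripper_width: 0.0853
grip_force: 0.0
```

```bash
python3 - <<'E'
from h import *
s=bot.sense();print(s['time'],s['tcp_pos'],s['joint_positions'].round(3),s['force'])
a=goal(.6225,-.211,.045,.25,3)
E
```

```text
4.75 [ 0.62285049 -0.2104121   0.13117067] [-0.524  0.283  0.116  1.404 -0.     1.042] [ 0.07699063 -0.99640792  1.50788112]
3 rows [-0.0008, -0.0004, 0.1149, -0.0, 0.0, 0.0] mm/row 28.7 deg/row 0.01
```

>>> {"name": "step_arm", "arguments": {"plan": [[0,0,0.115,0,0,0],[0,0,0.115,0,0,0],[0,0,0.115,0,0,0],[0,0,0.08,0,0,0],[0,0,0.03,0,0,0],[0,0,0.012,0,0,0],[0,0,0,0,0,0],[0,0,0,0,0,0]], "hand": 0.5}}

```text
time: 5.55
tcp_pos: [0.6235, -0.2119, 0.0161]
tcp_rot: [2.216, 2.224, 0.001]
force: [-0.9, -1.4, -0.1]
gripper_width: 0.0426
grip_force: 0.0
```

>>> {"name": "step_arm", "arguments": {"plan": [[0,0,0.006,0,0,0],[0,0,0,0,0,0]]}}

```text
time: 5.75
tcp_pos: [0.6231, -0.2113, 0.0136]
tcp_rot: [2.217, 2.225, 0.0]
force: [0.3, -0.3, 0.1]
gripper_width: 0.0428
grip_force: 0.0
```

Probe 1 mm at a time to see where the fingertips touch at this opening.

>>> {"name": "step_arm", "arguments": {"plan": [[0,0,0.004,0,0,0],[0,0,0,0,0,0]]}}

```text
time: 5.95
tcp_pos: [0.6227, -0.211, 0.012]
tcp_rot: [-2.217, -2.226, 0.0]
force: [0.2, 0.2, 0.1]
gripper_width: 0.0426
grip_force: 0.0
```

>>> {"name": "step_arm", "arguments": {"plan": [[0,0,0.004,0,0,0],[0,0,0,0,0,0]]}}

```text
time: 6.15
tcp_pos: [0.6227, -0.211, 0.0109]
tcp_rot: [-2.217, -2.226, 0.0]
force: [-0.4, 0.2, 0.1]
gripper_width: 0.0428
grip_force: 0.0
```

>>> {"name": "step_arm", "arguments": {"plan": [[0,0,-0.005,0,0,0],[0,0,0,0,0,0]]}}

```text
time: 6.35
tcp_pos: [0.6228, -0.2112, 0.0125]
tcp_rot: [2.217, 2.225, -0.0]
force: [1.1, -0.5, 0.1]
gripper_width: 0.0429
grip_force: 0.0
```

>>> {"name": "step_arm", "arguments": {"plan": [[0,0,0,0,0,0],[0,0,0,0,0,0],[0,0,0,0,0,0],[0,0,0,0,0,0]], "hand": 1, "grip_force": 25}}

```text
time: 6.75
tcp_pos: [0.6229, -0.2112, 0.0126]
tcp_rot: [2.217, 2.225, 0.0]
force: [0.1, -0.7, 2.2]
gripper_width: 0.0292
grip_force: 25.3
```

>>> {"name": "step_arm", "arguments": {"plan": [[0,0,-0.02,0,0,0],[0,0,-0.04,0,0,0],[0,0,-0.08,0,0,0],[0,0,-0.1,0,0,0],[0,0,-0.1,0,0,0],[0,0,-0.06,0,0,0],[0,0,0,0,0,0]]}}

```text
time: 7.45
tcp_pos: [0.6241, -0.2119, 0.1154]
tcp_rot: [2.214, 2.223, 0.002]
force: [0.9, -0.7, -0.4]
gripper_width: 0.0294
grip_force: 25.0
```

```bash
python3 - <<'E'
from h import *
s=bot.sense();print(s['time'],s['tcp_pos'],s['force'],s['gripper_width'])
goal(.4618,-.2140,.105,6.0,7)
f=bot.grab_frame("scene");cv2.imwrite("pics/s1.png",cv2.resize(f["color"][150:350,120:400],None,fx=2.5,fy=2.5))
E
```

```text
7.45 [ 0.6241166  -0.21191197  0.11538876] [ 0.90132515 -0.65474599 -0.42191326] 0.029390031086821432
7 rows [0.0032, -0.0928, 0.0057, 0.0002, 0.0001, -0.0046] mm/row 23.2 deg/row 0.83
```

View pics/s1.png

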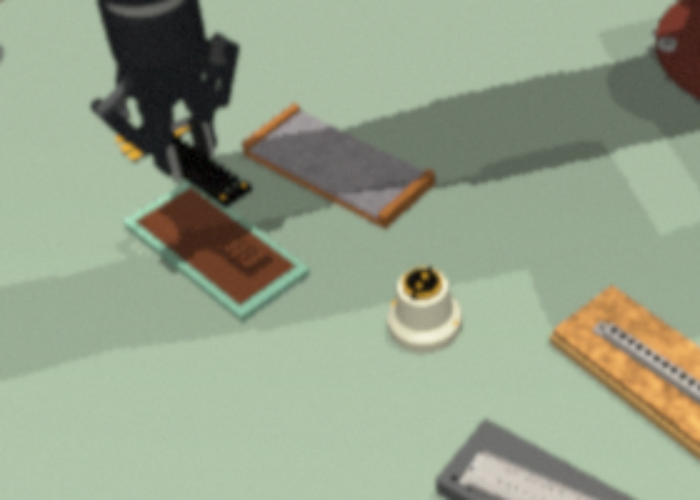

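The comb is held level, at (210,170) in the crop, above the glass. Next I carry it to the rest board.

>>> {"name": "step_arm", "arguments": {"plan": [[0.003,-0.093,0.005,0,0,-0.0046],[0.003,-0.093,0.005,0,0,-0.0046],[0.003,-0.093,0.005,0,0,-0.0046],[0.003,-0.093,0.005,0,0,-0.0046],[0.003,-0.093,0.005,0,0,-0.0046],[0.003,-0.093,0.005,0,0,-0.0046],[0.003,-0.093,0.005,0,0,-0.0046],[0,0,0,0,0,0],[0,0,0,0,0,0]]}}

```text
time: 8.4
tcp_pos: [0.4595, -0.2133, 0.1025]
tcp_rot: [-2.102, -2.333, -0.0]
force: [0.6, 0.3, -0.4]
gripper_width: 0.0293
grip_force: 25.1
```

```bash
python3 - <<'E'
from h import *
s=bot.sense();print(s['time'],s['tcp_pos'],s['gripper_width'])
goal(.4618,-.2140,.016,6.0,4)
E
```

```text
8.4 [ 0.45950652 -0.21328727  0.10247605] 0.02931247962620653
4 rows [-0.001, 0.0022, 0.0865, -0.0001, -0.0001, -0.0001] mm/row 21.6 deg/row 0.02
```

>>> {"name": "step_arm", "arguments": {"plan": [[-0.001,0.004,0.09,0,0,0],[-0.001,0.004,0.1,0,0,0],[0,0,0.08,0,0,0],[0,0,0.05,0,0,0],[0,0,0.02,0,0,0],[0,0,0.008,0,0,0],[0,0,0,0,0,0],[0,0,0,0,0,0]]}}

```text
time: 9.2
tcp_pos: [0.4626, -0.2143, 0.0175]
tcp_rot: [2.101, 2.334, 0.0]
force: [0.7, -0.5, 0.3]
gripper_width: 0.0288
grip_force: 25.1
```

>>> {"name": "step_arm", "arguments": {"plan": [[0,0,0.008,0,0,0],[0,0,0.008,0,0,0],[0,0,0.002,0,0,0],[0,0,0,0,0,0]]}}

```text
time: 9.6
tcp_pos: [0.4622, -0.214, 0.0125]
tcp_rot: [2.101, 2.334, -0.0]
force: [-1.6, 0.3, 4.8]
gripper_width: 0.0291
grip_force: 25.5
```

>>> {"name": "step_arm", "arguments": {"plan": [[0,0,0,0,0,0],[0,0,0,0,0,0],[0,0,0,0,0,0]], "hand": 0.5}}

```text
time: 9.9
tcp_pos: [0.4619, -0.2138, 0.0119]
tcp_rot: [-2.102, -2.335, 0.0]
force: [0.1, -0.2, 0.0]
gripper_width: 0.0427
grip_force: 0.0
```

>>> {"name": "step_arm", "arguments": {"plan": [[0,0,-0.02,0,0,0],[0,0,-0.06,0,0,0],[0,0,-0.12,0,0,0],[0,0,-0.15,0,0,0],[0,0,-0.15,0,0,0],[0,0,-0.05,0,0,0]]}}

```text
time: 10.5
tcp_pos: [0.4636, -0.2151, 0.1552]
tcp_rot: [2.097, 2.33, 0.0]
force: [0.9, 0.6, 0.1]
gripper_width: 0.0428
grip_force: 0.0
```

```bash
python3 - <<'E'
from h import *
s=bot.sense();print(s['time'],s['tcp_pos'],s['gripper_width'])
goal(.4685,.1905,.125,-1.3,11)
E
```

```text
10.5 [ 0.4636145  -0.2150857   0.15519492] 0.042770808821758356
11 rows [0.1474, 0.0087, 0.0106, 0.0001, 0.0001, 0.0037] mm/row 37.0 deg/row 0.67
```

>>> {"name": "step_arm", "arguments": {"plan": [[0.147,0.009,0.01,0,0,0.0037],[0.147,0.009,0.01,0,0,0.0037],[0.147,0.009,0.01,0,0,0.0037],[0.147,0.009,0.01,0,0,0.0037],[0.147,0.009,0.01,0,0,0.0037],[0.147,0.009,0.01,0,0,0.0037],[0.147,0.009,0.01,0,0,0.0037],[0.147,0.009,0.01,0,0,0.0037],[0.147,0.009,0.01,0,0,0.0037],[0.147,0.009,0.01,0,0,0.0037],[0.147,0.009,0.01,0,0,0.0037]]}}

```text
time: 11.6
tcp_pos: [0.4677, 0.1925, 0.1226]
tcp_rot: [2.247, 2.195, 0.001]
force: [-0.2, -0.3, 0.5]
gripper_width: 0.0429
grip_force: 0.0
```

>>> {"name": "step_arm", "arguments": {"plan": [[0,0,0,0,0,0],[0,0,0,0,0,0]]}}

```text
time: 11.8
tcp_pos: [0.4675, 0.1914, 0.1223]
tcp_rot: [2.244, 2.198, -0.001]
force: [0.3, -0.3, -0.2]
gripper_width: 0.0426
grip_force: 0.0
```

```bash
python3 - <<'E'
from h import *
s=bot.sense();print(s['time'],s['tcp_pos'],s['gripper_width'])
goal(.4685,.1905,.022,-1.3,4)
f=bot.grab_frame("top");cv2.imwrite("pics/t1.png",f["color"][140:300])
locate('comb',(.462,-.214),z0=.012)
E
```

```text
11.8 [0.46752751 0.19136514 0.12226691] 0.042640290924356214
4 rows [-0.0008, 0.001, 0.1003, -0.0, 0.0, 0.0001] mm/row 25.1 deg/row 0.03
comb top 0.89 [395.6 260.2] [ 0.461 -0.212] [63.1 13.3]
  fit comb top [ 0.4614 -0.2119] 6.4 cost 0.0 model [[64.7, 14.5]]
```

View pics/t1.png

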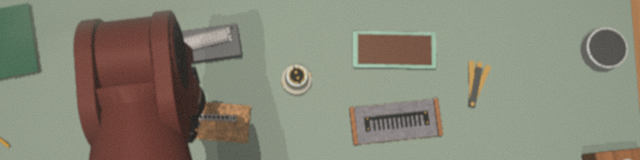

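The comb lies centred on the felt, at (395,120) in the crop. Next is the mouthpiece.

>>> {"name": "step_arm", "arguments": {"plan": [[-0.001,0.001,0.1,0,0,0],[-0.001,0.001,0.1,0,0,0],[-0.001,0.001,0.1,0,0,0],[0,0,0.06,0,0,0],[0,0,0.03,0,0,0],[0,0,0.007,0,0,0],[0,0,0,0,0,0],[0,0,0,0,0,0]]}}

```text
time: 12.85
tcp_pos: [0.4694, 0.1902, 0.0239]
tcp_rot: [2.246, 2.195, 0.002]
force: [-0.3, -0.7, -0.1]
gripper_width: 0.0426
grip_force: 0.0
```

>>> {"name": "step_arm", "arguments": {"plan": [[0,0,0,0,0,0],[0,0,0,0,0,0],[0,0,0,0,0,0],[0,0,0,0,0,0],[0,0,0,0,0,0]], "hand": 1, "grip_force": 35}}

```text
time: 13.35
tcp_pos: [0.469, 0.1902, 0.0234]
tcp_rot: [2.246, 2.195, 0.001]
force: [-0.2, -0.8, 5.6]
gripper_width: 0.0116
grip_force: 35.8
```

>>> {"name": "step_arm", "arguments": {"plan": [[0,0,-0.02,0,0,0],[0,0,-0.04,0,0,0],[0,0,-0.08,0,0,0],[0,0,-0.12,0,0,0],[0,0,-0.12,0,0,0],[0,0,-0.06,0,0,0],[0,0,0,0,0,0]]}}

```text
time: 14.05
tcp_pos: [0.4699, 0.1903, 0.1352]
tcp_rot: [2.245, 2.194, 0.005]
force: [-0.0, -0.0, -0.9]
gripper_width: 0.0121
grip_force: 35.1
```

```bash
python3 - <<'E'
from h import *
s=bot.sense();print(s['time'],s['tcp_pos'],s['gripper_width'])
goal(.6175,-.2142,.115,-.6,16)
f=bot.grab_frame("scene");cv2.imwrite("pics/s2.png",cv2.resize(f["color"][200:400,260:500],None,fx=3,fy=3))
E
```

```text
14.05 [0.46994848 0.19029919 0.13515768] 0.012146809593801013
16 rows [-0.1005, 0.0386, 0.0051, 0.0001, -0.0, -0.0002] mm/row 26.9 deg/row 0.05
```

View pics/s2.png

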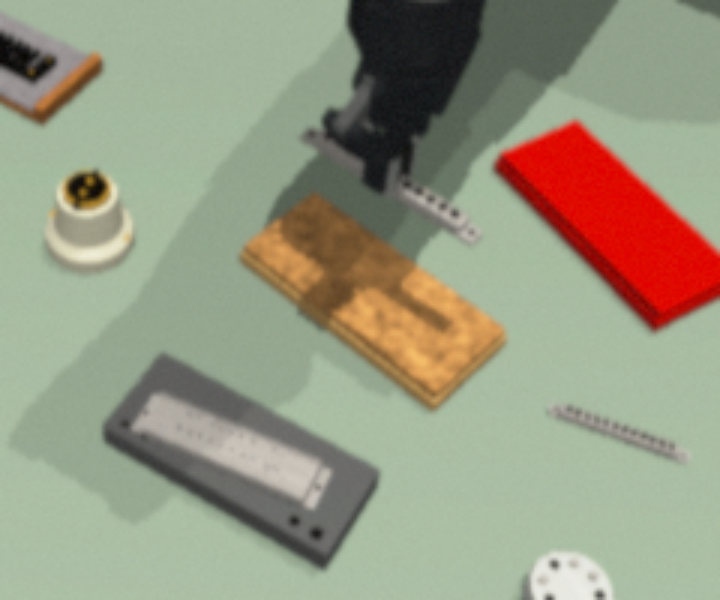

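The mouthpiece is held, with its ends at about (310,135) and (475,235) in the crop. The path to the glass plate clears the 58 mm lamp.

>>> {"name": "step_arm", "arguments": {"plan": [[-0.1,0.0386,0.005,0,0,0],[-0.1,0.0386,0.005,0,0,0],[-0.1,0.0386,0.005,0,0,0],[-0.1,0.0386,0.005,0,0,0],[-0.1,0.0386,0.005,0,0,0],[-0.1,0.0386,0.005,0,0,0],[-0.1,0.0386,0.005,0,0,0],[-0.1,0.0386,0.005,0,0,0],[-0.1,0.0386,0.005,0,0,0],[-0.1,0.0386,0.005,0,0,0],[-0.1,0.0386,0.005,0,0,0],[-0.1,0.0386,0.005,0,0,0]]}}

```text
time: 15.3
tcp_pos: [0.5766, -0.1131, 0.1153]
tcp_rot: [-2.245, -2.194, 0.002]
force: [0.6, 0.9, 0.1]
gripper_width: 0.0121
grip_force: 35.1
```

>>> {"name": "step_arm", "arguments": {"plan": [[-0.1,0.0386,0.005,0,0,-0.001],[-0.1,0.0386,0.005,0,0,-0.001],[-0.1,0.0386,0.005,0,0,0],[-0.1,0.0386,0.005,0,0,0],[0,0,0,0,0,0],[0,0,0,0,0,0]]}}

```text
time: 15.9
tcp_pos: [0.613, -0.2129, 0.1105]
tcp_rot: [-2.238, -2.2, 0.001]
force: [-0.2, -0.4, -1.0]
gripper_width: 0.0117
grip_force: 35.1
```

```bash
python3 - <<'E'
from h import *
s=bot.sense();print(s['time'],s['tcp_pos'],s['gripper_width'])
goal(.6180,-.2142,.018,-.6,4)
locate('glass_plate',(.6175,-.214))
E
```

```text
15.9 [ 0.61304916 -0.21289273  0.11046556] 0.011740236288090768
4 rows [-0.0013, 0.0051, 0.0925, -0.0002, -0.0001, -0.0006] mm/row 23.2 deg/row 0.11
glass_plate top 0.6 [357.2 177. ] [ 0.644 -0.134] [14.5  8. ]
glass_plate scene 0.93 [206.5 249.3] [ 0.619 -0.211] [62.8 31.6]
  fit glass_plate scene [ 0.6183 -0.2157] -0.78 cost 0.0 model [[64.4, 32.4]]
```

>>> {"name": "step_arm", "arguments": {"plan": [[-0.001,0.005,0.1,0,0,-0.0006],[-0.001,0.005,0.1,0,0,-0.0006],[-0.002,0.005,0.08,0,0,-0.0006],[-0.001,0.003,0.05,0,0,0],[0,0,0.025,0,0,0],[0,0,0.01,0,0,0],[0,0,0,0,0,0],[0,0,0,0,0,0]]}}

```text
time: 16.9
tcp_pos: [0.6192, -0.2148, 0.0227]
tcp_rot: [2.232, 2.208, 0.001]
force: [0.4, 0.5, -1.1]
gripper_width: 0.0117
grip_force: 35.1
```

>>> {"name": "step_arm", "arguments": {"plan": [[0,0,0.005,0,0,0],[0,0,0,0,0,0]]}}

```text
time: 17.1
tcp_pos: [0.6188, -0.2147, 0.0207]
tcp_rot: [2.233, 2.209, 0.0]
force: [0.4, -0.6, 0.0]
gripper_width: 0.0117
grip_force: 35.1
```

>>> {"name": "step_arm", "arguments": {"plan": [[0,0,0.007,0,0,0],[0,0,0.007,0,0,0],[0,0,0.004,0,0,0],[0,0,0,0,0,0]]}}

```text
time: 17.5
tcp_pos: [0.6185, -0.2145, 0.0157]
tcp_rot: [-2.233, -2.209, 0.0]
force: [-0.3, 0.2, -0.7]
gripper_width: 0.0117
grip_force: 35.1
```

>>> {"name": "step_arm", "arguments": {"plan": [[0,0,0.003,0,0,0],[0,0,0,0,0,0]]}}

```text
time: 17.7
tcp_pos: [0.6186, -0.2145, 0.0155]
tcp_rot: [2.233, 2.209, -0.0]
force: [-2.8, 0.5, 4.3]
gripper_width: 0.0116
grip_force: 35.7
```

Contact at the expected height. Release.

>>> {"name": "step_arm", "arguments": {"plan": [[0,0,0,0,0,0],[0,0,0,0,0,0],[0,0,0,0,0,0],[0,0,0,0,0,0]], "hand": 0.5}}

```text
time: 18.1
tcp_pos: [0.6186, -0.2145, 0.0149]
tcp_rot: [-2.234, -2.209, 0.0]
force: [0.7, -0.1, 0.6]
gripper_width: 0.0424
grip_force: 0.0
```

>>> {"name": "step_arm", "arguments": {"plan": [[0,0,-0.02,0,0,0],[0,0,-0.06,0,0,0],[0,0,-0.12,0,0,0],[0,0,-0.15,0,0,0],[0,0,-0.12,0,0,0],[0,0,-0.05,0,0,0],[0,0,0,0,0,0]]}}

```text
time: 18.8
tcp_pos: [0.6199, -0.2152, 0.1482]
tcp_rot: [2.23, 2.206, 0.002]
force: [-0.5, -0.7, -0.0]
gripper_width: 0.043
grip_force: 0.0
```

```bash
python3 - <<'E'
from h import *
s=bot.sense();print(s['time'],s['tcp_pos'],s['gripper_width'])
goal(.6305,.1992,.125,14.5,11)
E
```

```text
18.8 [ 0.61991398 -0.21521331  0.14815817] 0.04295390347512867
11 rows [0.1498, 0.0203, 0.0083, 0.0001, 0.0001, -0.0076] mm/row 37.9 deg/row 1.38
```

>>> {"name": "step_arm", "arguments": {"plan": [[0.15,0.02,0.008,0,0,-0.0076],[0.15,0.02,0.008,0,0,-0.0076],[0.15,0.02,0.008,0,0,-0.0076],[0.15,0.02,0.008,0,0,-0.0076],[0.15,0.02,0.008,0,0,-0.0076],[0.15,0.02,0.008,0,0,-0.0076],[0.15,0.02,0.008,0,0,-0.0076],[0.15,0.02,0.008,0,0,-0.0076],[0.15,0.02,0.008,0,0,-0.0076],[0.15,0.02,0.008,0,0,-0.0076],[0.15,0.02,0.008,0,0,-0.0076]]}}

```text
time: 19.9
tcp_pos: [0.6274, 0.2017, 0.1208]
tcp_rot: [-1.923, -2.482, 0.003]
force: [0.3, 0.4, 0.6]
gripper_width: 0.0427
grip_force: 0.0
```

>>> {"name": "step_arm", "arguments": {"plan": [[0,0,0,0,0,0],[0,0,0,0,0,0]]}}

```text
time: 20.1
tcp_pos: [0.6275, 0.201, 0.1211]
tcp_rot: [-1.922, -2.483, 0.003]
force: [0.4, 0.3, 0.4]
gripper_width: 0.0428
grip_force: 0.0
```

```bash
python3 - <<'E'
from h import *
s=bot.sense();print(s['time'],s['tcp_pos'],s['gripper_width'])
goal(.6305,.1992,.0225,14.5,4)
locate('mouthpiece',(.6176,-.2145),z0=.012,cams=("top",))
f=bot.grab_frame("scene");cv2.imwrite("pics/s3.png",f["color"][150:420,130:480])
E
```

```text
20.1 [0.62749461 0.20101353 0.12108933] 0.042761605367532575
4 rows [-0.0025, 0.0026, 0.0986, -0.0002, -0.0, 0.0] mm/row 24.7 deg/row 0.04
mouthpiece top 0.79 [392.9 187.7] [ 0.618 -0.209] [60.5  6.5]
  fit mouthpiece top [ 0.6177 -0.2101] -0.32 cost 0.0 model [[61.8, 7.0]]
```

View pics/s3.png

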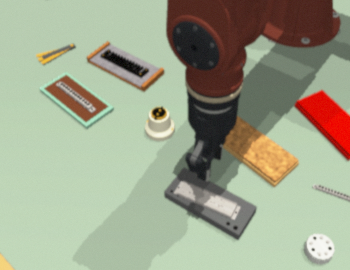

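Mouthpiece lies on the glass, at (76,98) in the crop, aligned. Next is the cover plate, gripped low on its skirts.

>>> {"name": "step_arm", "arguments": {"plan": [[-0.0025,0.003,0.1,0,0,0],[-0.0025,0.003,0.1,0,0,0],[-0.0025,0.003,0.1,0,0,0],[-0.0025,0.002,0.05,0,0,0],[0,0,0.025,0,0,0],[0,0,0.01,0,0,0],[0,0,0,0,0,0],[0,0,0,0,0,0]], "hand": 0.4}}

```text
time: 21.05
tcp_pos: [0.6327, 0.1987, 0.0281]
tcp_rot: [1.924, 2.482, 0.002]
force: [-0.5, -0.8, 0.4]
gripper_width: 0.0516
grip_force: 0.0
```

```bash
python3 - <<'E'
from h import *
s=bot.sense();print(s['time'],s['tcp_pos'],s['gripper_width'])
goal(.6305,.1992,.0225,14.5,1)
E
```

```text
21.05 [0.63271112 0.19866806 0.02807958] 0.05162528653039309
1 rows [0.0043, -0.0081, 0.0223, 0.0006, 0.0001, -0.0004] mm/row 6.0 deg/row 0.13
```

>>> {"name": "step_arm", "arguments": {"plan": [[0.002,-0.003,0.01,0,0,0],[0.001,-0.002,0.008,0,0,0],[0,0,0,0,0,0],[0,0,0,0,0,0]]}}

```text
time: 21.45
tcp_pos: [0.6304, 0.199, 0.0222]
tcp_rot: [-1.925, -2.483, 0.0]
force: [0.6, -1.3, 0.1]
gripper_width: 0.0516
grip_force: 0.0
```

>>> {"name": "step_arm", "arguments": {"plan": [[0,0,0,0,0,0],[0,0,0,0,0,0],[0,0,0,0,0,0],[0,0,0,0,0,0],[0,0,0,0,0,0]], "hand": 1, "grip_force": 25}}

```text
time: 21.95
tcp_pos: [0.6307, 0.199, 0.0225]
tcp_rot: [1.925, 2.482, 0.0]
force: [-0.6, 0.9, 2.4]
gripper_width: 0.0292
grip_force: 25.2
```

>>> {"name": "step_arm", "arguments": {"plan": [[0,0,-0.02,0,0,0],[0,0,-0.04,0,0,0],[0,0,-0.08,0,0,0],[0,0,-0.12,0,0,0],[0,0,-0.1,0,0,0],[0,0,-0.04,0,0,0],[0,0,0,0,0,0]]}}

```text
time: 22.65
tcp_pos: [0.6316, 0.1992, 0.1243]
tcp_rot: [1.924, 2.481, 0.003]
force: [0.6, -0.1, -0.8]
gripper_width: 0.0289
grip_force: 25.0
```

```bash
python3 - <<'E'
from h import *
s=bot.sense();print(s['time'],s['tcp_pos'],s['gripper_width'])
goal(.4632,.1863,.115,-4.8,8)
f=bot.grab_frame("scene");cv2.imwrite("pics/s4.png",cv2.resize(f["color"][220:400,260:460],None,fx=3,fy=3))
E
```

```text
22.65 [0.63163405 0.19917563 0.12429421] 0.028937447146822958
8 rows [0.0024, -0.0848, 0.0045, 0.0001, 0.0, 0.0133] mm/row 21.2 deg/row 2.4
```

View pics/s4.png

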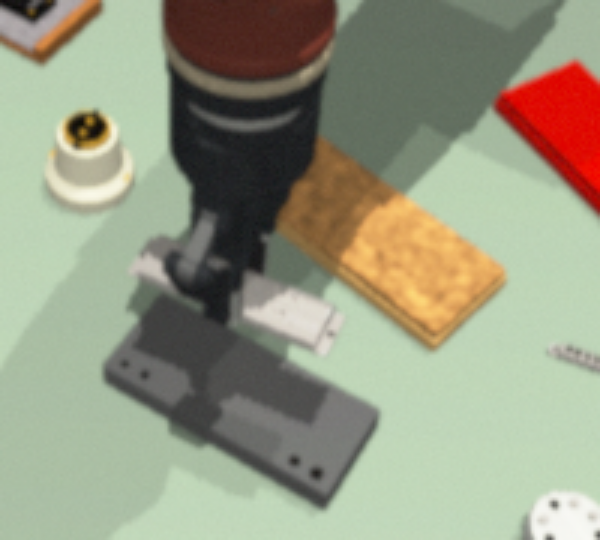

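The cover is held level, at (240,305) in the crop, above the steel block. Next I carry it to the cork board.

>>> {"name": "step_arm", "arguments": {"plan": [[0.0024,-0.0848,0.0045,0,0,0.0133],[0.0024,-0.0848,0.0045,0,0,0.0133],[0.0024,-0.0848,0.0045,0,0,0.0133],[0.0024,-0.0848,0.0045,0,0,0.0133],[0.0024,-0.0848,0.0045,0,0,0.0133],[0.0024,-0.0848,0.0045,0,0,0.0133],[0.0024,-0.0848,0.0045,0,0,0.0133],[0.0024,-0.0848,0.0045,0,0,0.0133],[0,0,0,0,0,0],[0,0,0,0,0,0],[0,0,0,0,0,0]]}}

```text
time: 23.8
tcp_pos: [0.4624, 0.1859, 0.1126]
tcp_rot: [-2.311, -2.128, 0.001]
force: [0.7, -0.5, -0.6]
gripper_width: 0.0292
grip_force: 25.0
```

```bash
python3 - <<'E'
from h import *
s=bot.sense();print(s['time'],s['tcp_pos'],s['gripper_width'])
goal(.4632,.1863,.025,-4.8,4)
E
```

```text
23.8 [0.46243649 0.18587191 0.11262526] 0.029184781947964335
4 rows [0.0005, 0.0008, 0.0876, -0.0, 0.0, 0.0001] mm/row 21.9 deg/row 0.02
```

>>> {"name": "step_arm", "arguments": {"plan": [[0.0005,0,0.09,0,0,0],[0.0005,0,0.1,0,0,0],[0,0,0.08,0,0,0],[0,0,0.045,0,0,0],[0,0,0.02,0,0,0],[0,0,0.008,0,0,0],[0,0,0,0,0,0],[0,0,0,0,0,0],[0,0,0,0,0,0]]}}

```text
time: 24.7
tcp_pos: [0.4627, 0.1863, 0.0283]
tcp_rot: [2.311, 2.127, 0.002]
force: [0.0, -0.7, -0.9]
gripper_width: 0.0286
grip_force: 25.0
```

>>> {"name": "step_arm", "arguments": {"plan": [[0,0,0.01,0,0,0],[0,0,0.008,0,0,0],[0,0,0.005,0,0,0],[0,0,0,0,0,0],[0,0,0,0,0,0]]}}

```text
time: 25.2
tcp_pos: [0.4621, 0.1862, 0.0217]
tcp_rot: [-2.311, -2.128, 0.0]
force: [0.1, -0.1, 0.0]
gripper_width: 0.029
grip_force: 25.0
```

>>> {"name": "step_arm", "arguments": {"plan": [[0,0,0.003,0,0,0],[0,0,0.002,0,0,0],[0,0,0,0,0,0]]}}

```text
time: 25.5
tcp_pos: [0.4622, 0.1862, 0.0205]
tcp_rot: [2.311, 2.128, -0.0]
force: [-0.6, -0.4, -0.5]
gripper_width: 0.0291
grip_force: 25.0
```

>>> {"name": "step_arm", "arguments": {"plan": [[0,0,0.003,0,0,0],[0,0,0,0,0,0]]}}

```text
time: 25.7
tcp_pos: [0.4622, 0.1863, 0.0204]
tcp_rot: [2.311, 2.128, -0.0]
force: [-2.9, -0.6, 6.3]
gripper_width: 0.0294
grip_force: 25.8
```

Contact. Release and go to the comb.

>>> {"name": "step_arm", "arguments": {"plan": [[0,0,0,0,0,0],[0,0,0,0,0,0],[0,0,0,0,0,0],[0,0,0,0,0,0]], "hand": 0.45}}

```text
time: 26.1
tcp_pos: [0.4621, 0.1862, 0.0196]
tcp_rot: [-2.311, -2.128, 0.0]
force: [0.2, 0.4, -0.8]
gripper_width: 0.0472
grip_force: 0.0
```

>>> {"name": "step_arm", "arguments": {"plan": [[0,0,-0.02,0,0,0],[0,0,-0.06,0,0,0],[0,0,-0.12,0,0,0],[0,0,-0.15,0,0,0],[0,0,-0.12,0,0,0],[0,0,-0.05,0,0,0],[0,0,0,0,0,0]]}}

```text
time: 26.8
tcp_pos: [0.4635, 0.1864, 0.1523]
tcp_rot: [2.309, 2.126, 0.005]
force: [-0.6, -0.8, -0.5]
gripper_width: 0.0469
grip_force: 0.0
```

```bash
python3 - <<'E'
from h import *
s=bot.sense();print(s['time'],s['tcp_pos'],s['gripper_width'])
goal(.462,-.2138,.12,6.0,11)
E
```

```text
26.8 [0.46348126 0.18642771 0.15231048] 0.04689765225444496
11 rows [-0.1457, -0.0009, 0.0117, 0.0001, -0.0, -0.0054] mm/row 36.6 deg/row 0.98
```

>>> {"name": "step_arm", "arguments": {"plan": [[-0.1457,-0.001,0.011,0,0,-0.0054],[-0.1457,-0.001,0.011,0,0,-0.0054],[-0.1457,-0.001,0.011,0,0,-0.0054],[-0.1457,-0.001,0.011,0,0,-0.0054],[-0.1457,-0.001,0.011,0,0,-0.0054],[-0.1457,-0.001,0.011,0,0,-0.0054],[-0.1457,-0.001,0.011,0,0,-0.0054],[-0.1457,-0.001,0.011,0,0,-0.0054],[-0.1457,-0.001,0.011,0,0,-0.0054],[-0.1457,-0.001,0.011,0,0,-0.0054],[-0.1457,-0.001,0.011,0,0,-0.0054]]}}

```text
time: 27.9
tcp_pos: [0.4593, -0.2148, 0.1177]
tcp_rot: [-2.101, -2.333, 0.0]
force: [0.9, 0.1, -1.1]
gripper_width: 0.0473
grip_force: 0.0
```

>>> {"name": "step_arm", "arguments": {"plan": [[0,0,0,0,0,0],[0,0,0,0,0,0]]}}

```text
time: 28.1
tcp_pos: [0.4593, -0.2137, 0.1178]
tcp_rot: [-2.103, -2.33, 0.0]
force: [-0.2, 0.2, -0.6]
gripper_width: 0.0474
grip_force: 0.0
```

```bash
python3 - <<'E'
from h import *
s=bot.sense();print(s['time'],s['tcp_pos'],s['gripper_width'])
goal(.462,-.2138,.016,6.0,4)
locate('cover_plate',(.463,.186),z0=.020)
locate('cork_board',(.463,.186))
locate('steel_block',(.6245,.2))
f=bot.grab_frame("top");cv2.imwrite("pics/t2.png",f["color"][140:300])
E
```

```text
28.1 [ 0.45932163 -0.21372743  0.11784368] 0.04736060178787984
4 rows [-0.0005, 0.0028, 0.1018, -0.0002, -0.0002, -0.0002] mm/row 25.5 deg/row 0.05
cover_plate top 0.63 [206.3 259.6] [0.461 0.185] [58.7 14.4]
cover_plate scene 0.83 [384.5 294. ] [0.465 0.189] [54.5 13.5]
  fit cover_plate top [0.4608 0.1849] -4.85 cost 0.0 model [[58.8, 14.5]]
  fit cover_plate scene [0.463  0.1856] -4.51 cost 0.0 model [[55.5, 13.6]]
  fit cover_plate top+scene [0.4617 0.1851] -4.76 cost 0.23 model [[58.8, 14.5], [55.4, 13.6]]
cork_board top 0.76 [159.4 346.2] [0.283 0.279] [86.8 39.4]
cork_board top 0.72 [206.  260.4] [0.461 0.187] [85.  37.7]
cork_board scene 0.73 [384.4 299.1] [0.465 0.191] [83.2 34.7]
cork_board scene 0.56 [465.6 274.3] [0.289 0.285] [80.4 32.9]
  fit cork_board top [0.4605 0.1864] -4.93 cost 0.0 model [[87.3, 38.8]]
  fit cork_board scene [0.4637 0.1861] -3.92 cost 0.0 model [[85.2, 36.4]]
  fit cork_board top+scene [0.4618 0.1861] -4.58 cost 0.56 model [[87.3, 38.8], [85.0, 36.4]]
steel_block top 0.79 [200.7 184.6] [0.624 0.202] [78.9 34.8]
steel_block scene 0.76 [340.7 352.2] [0.625 0.204] [86.4 38. ]
  fit steel_block top [0.6236 0.2008] 9.23 cost 0.0 model [[78.8, 34.6]]
  fit steel_block scene [0.625  0.2007] 8.73 cost 0.0 model [[87.4, 38.1]]
  fit steel_block top+scene [0.6243 0.2007] 8.97 cost 0.14 model [[78.8, 34.6], [87.4, 38.1]]
```

View pics/t2.png

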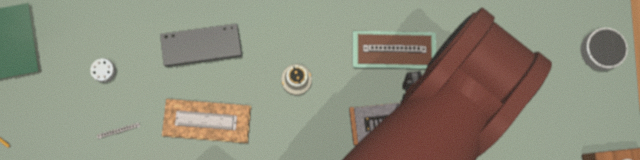

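The cover sits at (206,120) in the crop, centred on the cork to about 1 mm. The mouthpiece at (394,48) is in the middle of the glass. Next I pick up the comb.

>>> {"name": "step_arm", "arguments": {"plan": [[0,0.001,0.1,0,0,0],[0,0.001,0.1,0,0,0],[0,0.002,0.1,0,0,0],[0,0,0.06,0,0,0],[0,0,0.03,0,0,0],[0,0,0.013,0,0,0],[0,0,0,0,0,0],[0,0,0,0,0,0],[0,0,0,0,0,0]]}}

```text
time: 29.65
tcp_pos: [0.4619, -0.2142, 0.0198]
tcp_rot: [2.102, 2.333, -0.0]
force: [0.2, -0.1, -0.0]
gripper_width: 0.0469
grip_force: 0.0
```

```bash
python3 - <<'E'
from h import *
s=bot.sense();print(s['time'],s['tcp_pos'],s['gripper_width'])
f=bot.grab_frame("top")
for o in bot.outline_of("top","steel_block")[:2]:
    c=max(cv2.findContours(np.uint8(o["pixels"]),cv2.RETR_EXTERNAL,cv2.CHAIN_APPROX_NONE)[0],key=len)[:,0]
    W=np.array([back(f,p,.022)[:2] for p in c]);print(cv2.minAreaRect(np.float32(W*1000)))
g=cv2.GaussianBlur(f["color"],(3,3),0);e=cv2.Canny(g[155:215,155:250],40,120)
for l in cv2.HoughLinesP(e,1,np.pi/720,25,minLineLength=45,maxLineGap=8)[:,0]:
    a,b=back(f,l[:2]+[155,155],.022),back(f,l[2:]+[155,155],.022);d=b-a
    print(l,np.degrees(np.arctan2(d[0],-d[1])).round(1))
E
```

```text
29.65 [ 0.46185188 -0.21419593  0.01975117] 0.04689428173125705
((620.8695678710938, 200.89657592773438), (74.30136108398438, 164.9794158935547), 8.443635940551758)
[15 17 82  8] 8.3
[ 8 50 87 39] 8.5
[12 52 87 42] 8.1
[ 5 18 78  8] 8.5
```

>>> {"name": "step_arm", "arguments": {"plan": [[0,0,0.015,0,0,0],[0,0,0.01,0,0,0],[0,0,0.003,0,0,0],[0,0,0,0,0,0],[0,0,0,0,0,0]]}}

```text
time: 30.25
tcp_pos: [0.4613, -0.2138, 0.0118]
tcp_rot: [-2.103, -2.334, 0.0]
force: [0.0, -0.2, 0.4]
gripper_width: 0.047
grip_force: 0.0
```

>>> {"name": "step_arm", "arguments": {"plan": [[0,0,0,0,0,0],[0,0,0,0,0,0],[0,0,0,0,0,0],[0,0,0,0,0,0],[0,0,0,0,0,0]], "hand": 1, "grip_force": 25}}

```text
time: 30.75
tcp_pos: [0.4615, -0.2139, 0.012]
tcp_rot: [2.103, 2.334, -0.0]
force: [-0.5, 0.6, 3.2]
gripper_width: 0.0293
grip_force: 25.3
```

>>> {"name": "step_arm", "arguments": {"plan": [[0,0,-0.02,0,0,0],[0,0,-0.04,0,0,0],[0,0,-0.08,0,0,0],[0,0,-0.12,0,0,0],[0,0,-0.12,0,0,0],[0,0,-0.08,0,0,0],[0,0,0,0,0,0]]}}

```text
time: 31.45
tcp_pos: [0.4628, -0.2149, 0.1307]
tcp_rot: [2.099, 2.33, 0.0]
force: [0.5, -0.3, -0.2]
gripper_width: 0.0291
grip_force: 24.9
```

```bash
python3 - <<'E'
from h import *
s=bot.sense();print(s['time'],s['tcp_pos'],s['gripper_width'])
goal(.6243,.2007,.125,8.3,16)
E
```

```text
31.45 [ 0.46279356 -0.21492954  0.13073569] 0.029099889370354102
16 rows [0.0982, 0.0528, 0.0013, 0.0001, 0.0001, -0.0008] mm/row 27.9 deg/row 0.15
```

>>> {"name": "step_arm", "arguments": {"plan": [[0.098,0.0528,0.001,0,0,-0.0008],[0.098,0.0528,0.001,0,0,-0.0008],[0.098,0.0528,0.001,0,0,-0.0008],[0.098,0.0528,0.001,0,0,-0.0008],[0.098,0.0528,0.001,0,0,-0.0008],[0.098,0.0528,0.001,0,0,-0.0008],[0.098,0.0528,0.001,0,0,-0.0008],[0.098,0.0528,0.001,0,0,-0.0008],[0.098,0.0528,0.001,0,0,-0.0008],[0.098,0.0528,0.001,0,0,-0.0008],[0.098,0.0528,0.001,0,0,-0.0008],[0.098,0.0528,0.001,0,0,-0.0008]]}}

```text
time: 32.65
tcp_pos: [0.5838, 0.098, 0.123]
tcp_rot: [-2.067, -2.365, 0.001]
force: [0.0, -0.1, -0.3]
gripper_width: 0.0292
grip_force: 24.9
```

>>> {"name": "step_arm", "arguments": {"plan": [[0.098,0.0528,0.001,0,0,-0.0008],[0.098,0.0528,0.001,0,0,-0.0008],[0.098,0.0528,0.001,0,0,-0.0008],[0.098,0.0528,0.001,0,0,-0.0008],[0,0,0,0,0,0],[0,0,0,0,0,0],[0,0,0,0,0,0]]}}

```text
time: 33.35
tcp_pos: [0.6224, 0.2005, 0.1222]
tcp_rot: [-2.056, -2.375, 0.002]
force: [0.6, -0.3, -0.9]
gripper_width: 0.0295
grip_force: 25.0
```

```bash
python3 - <<'E'
from h import *
s=bot.sense();print(s['time'],s['tcp_pos'],s['gripper_width'])
goal(.6243,.2007,.028,8.3,4)
E
```

```text
33.35 [0.62241786 0.20051341 0.1222364 ] 0.02946127320014799
4 rows [-0.0001, 0.0019, 0.0942, -0.0001, 0.0, -0.0001] mm/row 23.6 deg/row 0.02
```

>>> {"name": "step_arm", "arguments": {"plan": [[0,0.001,0.09,0,0,0],[0,0.001,0.1,0,0,0],[0,0.001,0.09,0,0,0],[0,0.001,0.06,0,0,0],[0,0,0.025,0,0,0],[0,0,0.008,0,0,0],[0,0,0,0,0,0],[0,0,0,0,0,0],[0,0,0,0,0,0]]}}

```text
time: 34.25
tcp_pos: [0.6245, 0.2014, 0.0306]
tcp_rot: [2.055, 2.375, 0.002]
force: [0.3, 0.2, -0.3]
gripper_width: 0.029
grip_force: 25.0
```

>>> {"name": "step_arm", "arguments": {"plan": [[0,0,0.006,0,0,0],[0,0,0.004,0,0,0],[0,0,0,0,0,0]]}}

```text
time: 34.55
tcp_pos: [0.6237, 0.2013, 0.0268]
tcp_rot: [-2.055, -2.376, 0.0]
force: [0.0, 0.2, -0.0]
gripper_width: 0.029
grip_force: 25.0
```

>>> {"name": "step_arm", "arguments": {"plan": [[0,0,0.008,0,0,0],[0,0,0.006,0,0,0],[0,0,0.003,0,0,0],[0,0,0,0,0,0]]}}

```text
time: 34.95
tcp_pos: [0.6237, 0.2013, 0.0225]
tcp_rot: [-2.055, -2.376, 0.001]
force: [0.7, -0.4, -1.2]
gripper_width: 0.0293
grip_force: 25.0
```

>>> {"name": "step_arm", "arguments": {"plan": [[0,0,0.002,0,0,0],[0,0,0,0,0,0]]}}

```text
time: 35.15
tcp_pos: [0.6238, 0.2013, 0.0223]
tcp_rot: [2.055, 2.376, -0.0]
force: [-0.0, 0.2, -0.6]
gripper_width: 0.0291
grip_force: 25.0
```

>>> {"name": "step_arm", "arguments": {"plan": [[0,0,0.003,0,0,0],[0,0,0,0,0,0]]}}

```text
time: 35.35
tcp_pos: [0.6239, 0.2013, 0.0221]
tcp_rot: [2.055, 2.376, 0.0]
force: [-1.9, -0.4, 3.8]
gripper_width: 0.0291
grip_force: 25.5
```

Contact. Release, rise, and move clear for a final look.

>>> {"name": "step_arm", "arguments": {"plan": [[0,0,0,0,0,0],[0,0,0,0,0,0],[0,0,0,0,0,0],[0,0,0,0,0,0]], "hand": 0.45}}

```text
time: 35.75
tcp_pos: [0.6238, 0.2013, 0.0214]
tcp_rot: [-2.056, -2.376, 0.0]
force: [0.7, -0.6, 0.2]
gripper_width: 0.0472
grip_force: 0.0
```

>>> {"name": "step_arm", "arguments": {"plan": [[0,0,-0.02,0,0,0],[0,0,-0.06,0,0,0],[0,0,-0.12,0,0,0],[0,0,-0.15,0,0,0],[0,0,-0.15,0,0,0],[0,0,-0.12,0,0,0],[-0.1,-0.05,0,0,0,0],[-0.14,-0.05,0,0,0,0],[-0.14,-0.05,0,0,0,0],[-0.14,-0.05,0,0,0,0],[-0.14,-0.05,0,0,0,0],[-0.1,-0.05,0,0,0,0]]}}

```text
time: 36.95
tcp_pos: [0.5768, 0.0004, 0.1781]
tcp_rot: [2.056, 2.373, 0.001]
force: [-0.4, 0.6, 0.1]
gripper_width: 0.047
grip_force: 0.0
```

>>> {"name": "step_arm", "arguments": {"plan": [[0,0,0,0,0,0],[0,0,0,0,0,0]]}}

```text
time: 37.15
tcp_pos: [0.5772, 0.0021, 0.1779]
tcp_rot: [2.056, 2.373, 0.001]
force: [-0.1, -1.1, 0.8]
gripper_width: 0.0469
grip_force: 0.0
```

```bash
python3 - <<'E'
from h import *
s=bot.sense();print(s['time'],s['tcp_pos'],s['force'])
for n,v,z in(('comb',(.624,.2),.022),('steel_block',(.624,.2),0),('mouthpiece',(.6176,-.214),.012),('glass_plate',(.6176,-.214),0),('cover_plate',(.463,.186),.02)): locate(n,v,z0=z,verb=False)
for c in("top","scene"):
    f=bot.grab_frame(c);cv2.imwrite(f"pics/{c}_end.png",f["color"])
E
```

```text
37.15 [0.57720114 0.00211192 0.17786336] [-0.13605387 -1.07637792  0.81933108]
  fit comb top [0.6241 0.2113] 11.19 cost 0.0 model [[65.3, 14.9]]
  fit comb scene [0.6247 0.2006] 8.34 cost 0.0 model [[71.4, 16.1]]
  fit comb top+scene [0.6247 0.2057] 9.87 cost 7.44 model [[65.3, 14.9], [71.9, 16.2]]
  fit steel_block top [0.6236 0.2178] 15.87 cost 0.0 model [[78.8, 34.7]]
  fit steel_block scene [0.6257 0.2009] 7.43 cost 0.0 model [[87.4, 38.2]]
  fit steel_block top+scene [0.6252 0.209 ] 11.32 cost 22.8 model [[78.8, 34.6], [88.1, 38.3]]
  fit mouthpiece top [ 0.6172 -0.2127] -0.19 cost 0.0 model [[61.8, 7.0]]
  fit mouthpiece scene [ 0.6189 -0.2131] -0.89 cost 0.0 model [[44.8, 7.0]]
  fit mouthpiece top+scene [ 0.618  -0.2129] -0.51 cost 0.19 model [[61.8, 7.0], [44.9, 7.0]]
  fit glass_plate top [ 0.6165 -0.2139] -0.08 cost 0.0 model [[83.8, 37.4]]
  fit cover_plate top [0.4649 0.2291] 4.97 cost 0.0 model [[59.1, 14.5]]
  fit cover_plate scene [0.4624 0.1844] -5.07 cost 0.0 model [[55.4, 13.6]]
  fit cover_plate top+scene [0.466  0.2078] -1.66 cost 112.17 model [[58.9, 14.5], [57.4, 13.7]]
```

View pics/top_end.png

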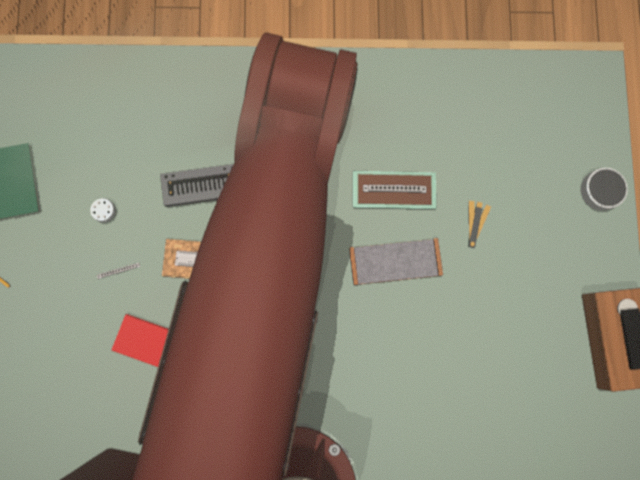

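View pics/scene_end.png

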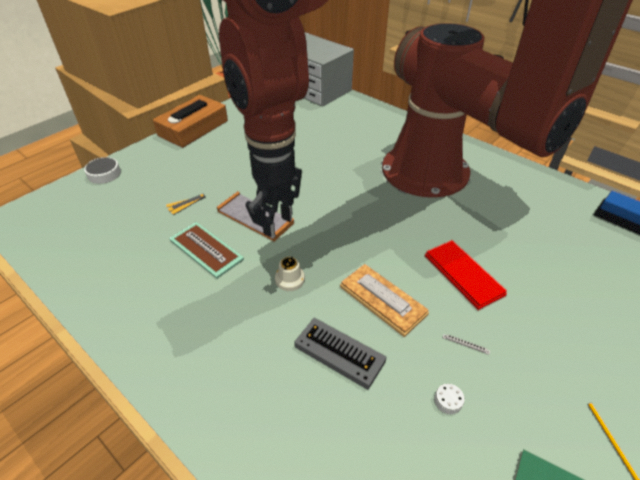

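The final pictures show each part in the middle of its station: comb on steel at (340,350) in the scene view, cover on cork at (384,294), mouthpiece on glass at (206,247). The bystanders are where they were. The top-view fits on the left are off only because the arm hides those parts. The gripper is open and clear of everything, so I'm handing in.

```bash
python3 -c "
from station import bot
print(bot.finish_job())"
```

```text
the job is handed in; nothing more can be done
None
```

I handed the job in at about 38 s of the 88 s: the cover plate is on the cork board, the mouthpiece on the glass plate and the comb on the steel block, each within about 2 mm of centre by the cameras. The comb was parked on the felt rest board on the way, and the lamp base, shim gauge and screw holder were not touched.

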